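Prop the offcut bin's flaps and fetch the drill guide

ROBOT

A 6-joint arm with a two-finger parallel gripper is mounted at the origin on the work surface. World frame = base frame: x ahead of the robot, y to its left, z up, the work surface at z = 0. Lengths are in m, angles in rad, forces in N, time in s.
With the tool pointing down it reaches from about 0.35 to 0.875 m from the base axis. Payload 4.2 kg.
Tool frame: the origin (TCP) lies at the very end of the fingers, on their centre line; the grasp point (between the pads) lies 19 mm behind it (hold_point_z is the distance from the TCP to the grasp point, in m); z points along the fingers, y is the line along which they close (so a half turn about z gives the same grasp; the last joint's range is limited). The gripper opens to 85 mm and grips with 20 to 120 N. Pads are 22 mm wide; open, the fingers measure 114 mm over their backs; the gripper's body (76 mm by 85 mm) begins 54 mm behind the grasp point. The pads swing forward as they close: fully open they stand 13 mm farther back than shut.
Start: joints at [1.36, 0.385, 0.008, 0, -1.194, -0.259], TCP at [0.283, 0.557, 0.211] pointing down, gripper open.
Joint ranges: [-3.14, 3.14], [-1.21, 2.06], [-1.07, 1.41], [-3.16, 2.05], [-2.99, -0.16], [-3.1, 3.1]. Speed limits (rad/s): [2.79, 2.79, 3.14, 3.14, 3.14, 3.14].

INTERFACE

Orientations are given as a unit quaternion [w, x, y, z].
In Python, from station import sense, capture, hand_in, hold_point_z gives the robot as it stands. The module is installed in compiled form; this text tells all that it offers.
- The arm moves only by the tool apply_moves, never from a script. Its argument "increments" is a list of rows, each a list of 2 entries, a list of its own where there are three numbers: the shift along the tool's x, y, z as a fraction of full scale, then the turn, a rotation vector about the tool's x, y, z as a fraction of full scale. A call has 1 to 5 rows; each row is the pose to reach, as a shift and turn from the pose commanded when the call began, along the tool's axes at that moment, turning the shorter way round; what a row does not reach only later rows make up. Full scale, the value 1, is 500 mm for a shift and pi rad for a turn. A row lasts 1/12 s, in which the tool goes at most 41.7 mm and 7.16 degrees, less where a joint would pass 70% of its speed; a pose out of reach is approached as far as the arm can. A call with a number of a shift or a turn outside -1 to 1 is refused whole. A call with a gripper value outside its range is refused whole. "claw" is the opening, from -1 (shut) to 1 (fully open), set as the call begins (left out, the last holds). The fingers move at their own pace and stop on an object; "newtons" is the grip in N (left out, the last holds). Time passes only in rows, so rows that repeat a pose let the fingers close. It gives the time, the measured TCP pose, the force, the opening and the grip force at its end, in the units of the state.
- sense(): the state, without advancing time (a new reading comes with each control period).
- capture(name): name is "scene" or "top" or "wrist"; returns a dict with "frame" (420x560x3 uint8, red, green, blue), "vfov" (degrees; the focal length in pixels is half the picture's height over the tangent of half this angle, whatever the lens; pixels are square), "cx", "cy" (the principal point, pixels), "k1" (the pictures are not rectified: a ray, as slopes to the right and down, at radius r is drawn at 1 + k1 r^2 times it, then the intrinsics apply), "R" (3x3) and "t" (3): a world point X has camera coordinates R X + t. Camera axes: x right, y down, z forward; pixel columns grow to the right and rows downward; lengths in m; the calibration is good to about 2 mm. A picture is of the moment at which its call begins. There is no depth.
- hand_in(): hands the job in; it is judged then, once.
The state is a dict: "clock": time; "joints": joint angles; "joint_vel": joint speeds; "joint_efforts": joint torques, N m; "position": TCP position; "ee_rot": TCP orientation; "contact_force": force on the tool from outside, world axes, zero at the start; "torque": the same for the moment, N m; "finger_gap": finger opening in m; "grip_force": force on a finger pad.
Only numpy, scipy, OpenCV 4.12 (cv2) and the standard library are available. Lean on these libraries where they do the work, as an engineer would, in place of code of your own. Each camera call takes 0.05 s, during which the arm holds its last target. There are 200 camera calls.

TASK

The blue drill guide has fallen into the green offcut bin. Stand the big pine board upright on the bin's floor, between the two spring flaps so that it keeps both of them pushed well open by itself, let go of it, then take the drill guide out and set it down, steel bushings up, in the middle of the black mat. Leave the board propping the flaps, don't drop the guide, and leave the other things on the bench where they are.

Things in the scene. Friction and masses are not known exactly. Their poses are not given: they have to be found in the camera images.
- bin: Green steel bin fixed to the bench, an open box 270 x 210 x 140 mm (its x, y, z); walls and floor 5 mm (floor 5 mm above the bench). Origin: centre of its underside, z up. Two clear flaps with orange free edges close its mouth. The drill guide lies inside, its centre 10 to 55 mm from the bin's centre towards the +x end (away from the robot); the -x third is empty.
- flap_left (a joint): Clear flap 254 x 98 x 4 mm, hinged along the bin's +y wall, parallel to bin x, 100 mm from its centre line, 136 mm up. Swings down into the bin: 0 rad = level, shut; 1.45 = open. A spring shuts it (0.1 N m shut, 0.25 N m at 1.2 rad): pushing both open from above in the middle takes up to about 15 N. It stays 28 mm or more above the bin's floor, so it passes over the guide.
- flap_right (a joint): The same flap on the bin's -y wall; 0 rad = shut, grows as it swings down into the bin, to 1.45 rad.
- prop: Big pine board standing on end, 38 mm thick (its x), 140 mm wide (y), 190 mm tall (z), 0.5 kg. Origin: centre of its lower end. Stood on the bin's floor with its y along the bin's y, midway between the long walls, it keeps both flaps at about 1.2 rad, edges (140 mm apart) against its narrow sides; its top is then 55 mm above the rim.
- jig: Blue drill guide, a bar 40 mm wide (its x) x 80 mm long (its y) x 28 mm high with steel drill bushings in its top face, about 0.35 kg. Origin: centre of its underside, z up. It lies flat on the bin's floor, about across the bin, with room for fingers on both long sides.
- mat: Black rubber mat with a yellow border line, fixed flat on the bench, 200 x 160 x 5 mm (its x, y, z). Origin: centre of its underside (its top is 5 mm above the bench).
- can: Red drink can, 66 mm across, 120 mm tall; a bystander. Origin: centre of its underside.
- jar: Glass jar with a yellow lid, 72 mm across, 100 mm tall; a bystander. Origin: centre of its underside.
- screwdriver: Orange-handled screwdriver, 200 mm long along its x, lying near the robot; a bystander.
- offcut: Small pine offcut, 38 x 130 x 38 mm, lying on the bench; a bystander (too narrow to be the prop). Origin: centre of its underside.
- tape: Yellow tape measure, 75 x 40 x 70 mm; a bystander. Origin: centre of its underside.
- hammer: Hammer lying at the right side of the bench; a bystander.
Things that resemble listed ones, but are neither listed nor needed, are in the scene too. There is more than one size of the prop; the one meant has the size given above.

How it is judged:
On the way:
1. the board stands in the bin and holds both flaps open by itself, the robot not touching board or bin, the drill guide still in the bin (value of joint each of flap_left, flap_right above 0.8 rad and z of prop in the frame of bin below 0.02 m and x of prop in the frame of bin between -0.13 and 0.13 m and y of prop in the frame of bin between -0.08 and 0.08 m and angle between prop's own z axis and vertical below 0.25 rad and contact force between each of prop, bin and the fingers below 0.2 N and contact force between each of prop, bin and the arm below 0.2 N and z of jig in the frame of bin below 0.03 m and horizontal distance between jig and bin below 0.13 m), for 0.2 s.
At the end, for the whole second after the job is handed in: The board stands on the bin's floor (within 15 mm of it, leaning less than 0.25 rad) and holds both flaps open beyond 0.8 rad; the drill guide lies flat on the mat, bushings up (within 0.12 rad), its centre within 50 mm of the mat's centre, both at rest (value of joint each of flap_left, flap_right above 0.8 rad and z of prop in the frame of bin below 0.02 m and x of prop in the frame of bin between -0.13 and 0.13 m and y of prop in the frame of bin between -0.08 and 0.08 m and angle between prop's own z axis and vertical below 0.25 rad and horizontal distance between jig and mat below 0.05 m and z of jig in the frame of mat between 0 and 0.012 m and angle between jig's own z axis and vertical below 0.12 rad and linear speed of each of jig, prop below 0.03 m/s); the robot touches nothing.
It fails at once if the drill guide is dropped or knocked: it moves faster than 0.7 m/s without being held (linear speed of jig above 0.7 m/s and contact force between jig and the fingers below 0.1 N).
It fails at once if another thing on the bench is moved by more than 40 mm (distance of any of can, jar, screwdriver, offcut, tape, hammer from where it was at the start of the episode above 0.04 m).
It also fails if it takes over 64 s, if anything falls off the work surface, if the arm or the gripper's body presses on something with over 40 N, if the wrist force passes 120 N, or if a joint passes its speed limit or range.

## Working session

There is one attempt and no reset: what is moved stays moved. The work goes in short steps, Python scripts to look and compute and a tool call to move; the robot and the scene stay as the last step left them, time stands still between calls to the robot, and variables do not carry over. Pictures are saved under pics/ and viewed, at most 10 in all, crops included, and the job is handed in when it is done.

Besides the shell and the picture viewer there is one more tool, called after "Emit:" as name([rows], argument=value, ...), one row to a line, values as JSON. apply_moves: Moves the arm, as the interface text tells. Shift numbers are shares of 500 mm and turn numbers shares of pi rad, none past 1 either way. Its arguments: {"type":"object","properties":{"increments":{"type":"array"},"claw":{"type":"number"},"newtons":{"type":"number"}},"required":["increments"]}

```bash
mkdir -p pics
cat > h.py <<'E'
import numpy as np, cv2
from station import sense, capture, hand_in, hold_point_z
def K(c):
    f=c["frame"].shape[0]/2/np.tan(np.radians(c["vfov"])/2)
    return f,c["cx"],c["cy"],c["k1"]
def proj(c,X):
    f,cx,cy,k=K(c); p=np.atleast_2d(X)@np.array(c["R"]).T+c["t"]
    s=p[:,:2]/p[:,2:]; s=s*(1+k*(s**2).sum(1,keepdims=True)); return s*f+[cx,cy]
def ray(c,uv):
    f,cx,cy,k=K(c); d=(np.atleast_2d(uv)-[cx,cy])/f; s=d.copy()
    for _ in range(30): s=d/(1+k*(s**2).sum(1,keepdims=True))
    R=np.array(c["R"]); return -R.T@c["t"], np.c_[s,np.ones(len(s))]@R
def onz(c,uv,z):
    o,d=ray(c,uv); return o+d*((z-o[2])/d[:,2])[:,None]
def save(c,n): cv2.imwrite(f"pics/{n}.png",c["frame"][:,:,::-1])
E
python3 - <<'E'
from h import *
import pickle
d={n:capture(n) for n in("scene","top")}
pickle.dump(d,open("c0.pkl","wb"))
for n in d: save(d[n],n+"0"); c=d[n]; print(n,c["vfov"],c["k1"],-np.array(c["R"]).T@c["t"])
s=sense();print({k:np.round(v,3) for k,v in s.items()},hold_point_z)
E
```

```text
scene 56.94974189153118 -0.08830458943476703 [ 0.94564233 -0.48331536  0.85594282]
top 44.74057920896384 0.0496508331296765 [ 0.43672628 -0.09289606  1.34609977]
{'clock': np.float64(0.1), 'joints': array([ 1.36 ,  0.386,  0.007, -0.   , -1.194, -0.259]), 'joint_vel': array([-0.001, -0.001,  0.003,  0.003, -0.001,  0.001]), 'joint_efforts': array([-0.0000e+00, -3.9332e+01,  1.8893e+01,  4.1980e+00, -3.0000e-03,
        0.0000e+00]), 'position': array([0.283, 0.557, 0.21 ]), 'ee_rot': array([ 0.001,  0.973, -0.233, -0.   ]), 'contact_force': array([ 0.325, -1.22 , -0.371]), 'torque': array([0.028, 0.006, 0.01 ]), 'grip_force': np.float64(0.0), 'finger_gap': np.float64(0.085)} 0.0187
```

View pics/top0.png

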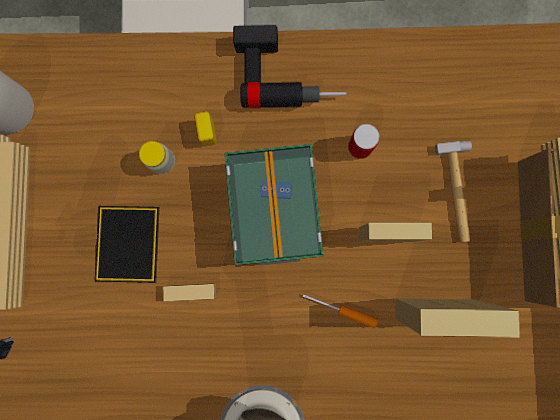

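View pics/scene0.png

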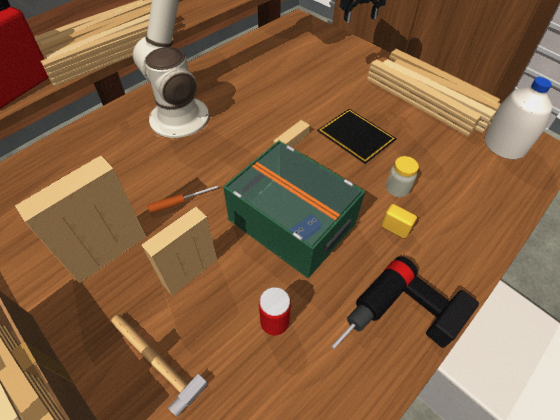

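The top view has +x up and +y left. The bin spans about (225..322, 145..265), the mat is at (127,244), the jig shows at (278,189), the big board's top face is at (470,322), and a smaller board is at (400,231). I'll measure these now.

```bash
cat > m.py <<'E'
from h import *
import pickle
d=pickle.load(open("c0.pkl","rb"));c=d["top"]
im=c["frame"]
def big(n,x0,y0,x1,y1,s):
    cv2.imwrite(f"pics/{n}.png",cv2.resize(im[y0:y1,x0:x1,::-1],None,fx=s,fy=s,interpolation=cv2.INTER_CUBIC))
a=cv2.resize(im[135:275,215:335,::-1],None,fx=4,fy=4,interpolation=cv2.INTER_CUBIC)
b=cv2.resize(im[290:345,390:525,::-1],(310,126),interpolation=cv2.INTER_CUBIC)
# board/segment
hsv=cv2.cvtColor(im,cv2.COLOR_RGB2HSV)
for nm,box in(("big",(390,290,530,345)),("small",(355,215,440,245))):
    x0,y0,x1,y1=box; g=im[y0:y1,x0:x1].astype(int)
    m=((g[:,:,0]>190)&(g[:,:,1]>165)).astype(np.uint8)
    n,l,st,ce=cv2.connectedComponentsWithStats(m); i=1+np.argmax(st[1:,4])
    pts=np.argwhere(l==i)[:,::-1]+[x0,y0]
    r=cv2.boxPoints(cv2.minAreaRect(pts.astype(np.float32)))
    for z in(.19,.13): 
        w=onz(c,r,z); print(nm,z,np.round(r).tolist(),w[:,:2].round(3).tolist(),np.linalg.norm(np.diff(w[:3],axis=0),axis=1).round(3),w.mean(0).round(3))
# mat
m=(im[195:290,85:170].max(2)<60).astype(np.uint8);n,l,st,ce=cv2.connectedComponentsWithStats(m);i=1+np.argmax(st[1:,4])
p=(np.argwhere(l==i)[:,::-1]+[85,195]).astype(np.float32);r=cv2.boxPoints(cv2.minAreaRect(p));w=onz(c,r,.005)
print("mat",r.round(),w.round(3),w.mean(0))
cv2.imwrite("pics/bin0.png",a)
E
python3 m.py
```

```text
big 0.19 [[421.0, 310.0], [470.0, 310.0], [470.0, 334.0], [421.0, 334.0]] [[0.315, -0.366], [0.316, -0.472], [0.264, -0.469], [0.264, -0.364]] [0.106 0.052] [ 0.29  -0.418  0.19 ]
big 0.13 [[421.0, 310.0], [470.0, 310.0], [470.0, 334.0], [421.0, 334.0]] [[0.309, -0.38], [0.309, -0.492], [0.255, -0.489], [0.255, -0.378]] [0.112 0.054] [ 0.282 -0.435  0.13 ]
small 0.19 [[370.0, 238.0], [370.0, 223.0], [431.0, 223.0], [431.0, 238.0]] [[0.475, -0.258], [0.509, -0.259], [0.508, -0.395], [0.474, -0.393]] [0.034 0.136] [ 0.491 -0.326  0.19 ]
small 0.13 [[370.0, 238.0], [370.0, 223.0], [431.0, 223.0], [431.0, 238.0]] [[0.477, -0.267], [0.513, -0.267], [0.511, -0.41], [0.476, -0.409]] [0.036 0.143] [ 0.494 -0.338  0.13 ]
mat [[ 98. 277.]
 [101. 208.]
 [154. 210.]
 [151. 279.]] [[0.386 0.428 0.005]
 [0.568 0.424 0.005]
 [0.56  0.284 0.005]
 [0.378 0.289 0.005]] [0.47310325 0.35631272 0.005     ]
```

View pics/bin0.png

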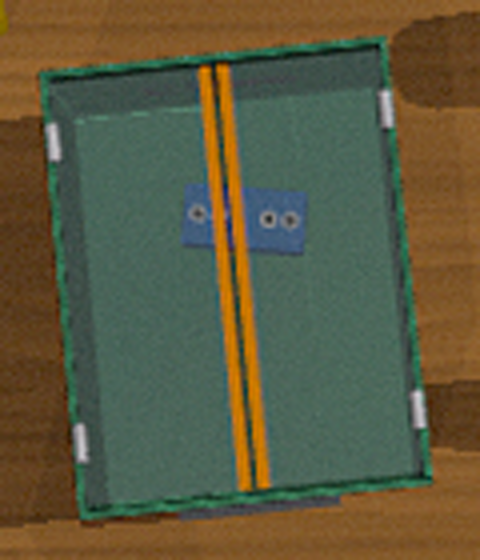

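The zoomed bin (4x, offset 215,135) shows rim corners at (42,74), (386,40), (432,482), (82,518) and jig corners at (186,184), (307,194), (303,255), (183,245). The measured sizes point to the board at (400,231) as the prop. I'll check that against the scene view.

```bash
cat > m2.py <<'E'
from h import *
import pickle
d=pickle.load(open("c0.pkl","rb"));c=d["top"]
f=lambda q:(np.array(q)+.0)/4+[215-.375,135-.375]
w=onz(c,f([(42,74),(386,40),(432,482),(82,518)]),.14)
print("bin",w.round(3).tolist(),w.mean(0).round(4)); 
def rep(w,n):
    print(n,"sides",[np.linalg.norm(w[i]-w[(i+1)%4]).round(3) for i in range(4)])
    e=w[0]+w[1]-w[2]-w[3];print(" x-axis yaw deg",np.degrees(np.arctan2(e[1],e[0])).round(2), "y-axis", np.degrees(np.arctan2(*( (w[0]+w[3]-w[1]-w[2])[[1,0]]))).round(2),w.mean(0).round(4))
rep(w,"bin")
j=onz(c,f([(186,184),(307,194),(303,255),(183,245)]),.033);rep(j,"jig")
s=d["scene"]
x,y,t=.491,-.326,np.radians(-.5)
R=np.array([[np.cos(t),-np.sin(t)],[np.sin(t),np.cos(t)]])
im=s["frame"][:,:,::-1].copy();X=[]
for z in(0,.19):
    for a,b in((1,1),(1,-1),(-1,-1),(-1,1)): X.append(np.r_[R@[a*.019,b*.07]+[x,y],z])
for u in proj(s,np.array(X)): cv2.circle(im,tuple(np.round(u).astype(int)),2,(255,0,255),-1)
cv2.imwrite("pics/chk.png",cv2.resize(im[200:340,120:260],None,fx=4,fy=4))
E
python3 m2.py
```

```text
bin [[0.683, 0.077, 0.14], [0.701, -0.13, 0.14], [0.437, -0.154, 0.14], [0.418, 0.052, 0.14]] [ 0.56   -0.0386  0.14  ]
bin sides [np.float64(0.207), np.float64(0.265), np.float64(0.207), np.float64(0.267)]
 x-axis yaw deg 5.17 y-axis 95.18 [ 0.56   -0.0386  0.14  ]
jig sides [np.float64(0.079), np.float64(0.04), np.float64(0.078), np.float64(0.04)]
 x-axis yaw deg -3.64 y-axis 84.58 [ 0.608  -0.0403  0.033 ]
```

View pics/chk.png

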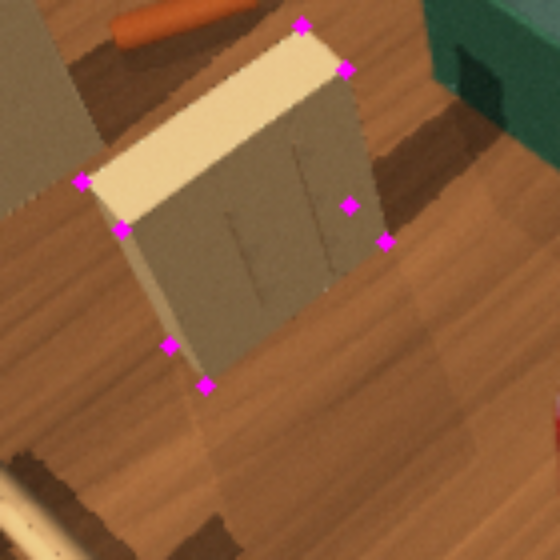

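The projected box fits the pine board at (400,231) in the top view, so the prop is at about (0.493, -0.325). The bin is at (0.560, -0.039) with yaw 5.2°. I'll write a planner that prints the increments for each leg.

```bash
cat > plan.py <<'E'
import sys,json,numpy as np
from scipy.spatial.transform import Rotation as Ro
from station import sense
# plan.py x y z yaw_x[deg] ncalls ... : straight legs of tool-down targets from the present pose, ncalls calls each
s=sense();p=np.array(s["position"]);q=s["ee_rot"];R=Ro.from_quat([q[1],q[2],q[3],q[0]])
print("now",p.round(4),q.round(4),"F",s["contact_force"].round(1),"gap",round(float(s["finger_gap"]),4),"t",s["clock"])
a=list(map(float,sys.argv[1:]))
for i in range(0,len(a),5):
    t=np.array(a[i:i+3]);T=Ro.from_euler("z",a[i+3],degrees=True)*Ro.from_matrix(np.diag([1.,-1,-1]));n=int(a[i+4])
    v=(R.inv()*T).as_rotvec();D=t-p
    for k in range(n):
        Rk=R*Ro.from_rotvec(v*k/n)
        rows=[[(Rk.inv().apply(D/n*f)/.5).round(3).tolist(),(v/n*f/np.pi).round(3).tolist()] for f in(.2,.4,.6,.8,1)]
        print(f"step {np.linalg.norm(D)/n/5*1e3:.0f}mm",json.dumps(rows[-1]))
    p,R=t,T
E
python3 plan.py .493 -.325 .30 -90.4 5 .493 -.325 .145 -90.4 1
```

```text
now [0.2827 0.5568 0.2095] [ 1.000e-03  9.725e-01 -2.328e-01 -2.000e-04] F [ 0.3 -1.2 -0.4] gap 0.0854 t 0.1
step 36mm [[0.235, 0.276, -0.036], [0.0, -0.0, 0.071]]
step 36mm [[0.29, 0.218, -0.036], [0.0, -0.0, 0.071]]
step 36mm [[0.331, 0.149, -0.036], [0.0, -0.0, 0.071]]
step 36mm [[0.355, 0.073, -0.036], [0.0, -0.0, 0.071]]
step 36mm [[0.363, -0.007, -0.036], [0.0, -0.0, 0.071]]
step 31mm [[0.0, 0.0, 0.31], [0.0, 0.0, 0.0]]
```

Emit:
apply_moves([
  [[0.047,0.055,-0.007],[0,0,0.014]],
  [[0.094,0.11,-0.014],[0,0,0.028]],
  [[0.141,0.166,-0.022],[0,0,0.043]],
  [[0.188,0.221,-0.029],[0,0,0.057]],
  [[0.235,0.276,-0.036],[0,0,0.071]],
], claw=1, newtons=100)

```text
clock: 0.52
position: [0.3251, 0.3791, 0.2282]
ee_rot: [0.001, 0.94, -0.34, -0.0]
contact_force: [0.9, 0.2, -0.3]
finger_gap: 0.0856
grip_force: 0.0
```

Emit:
apply_moves([
  [[0.058,0.044,-0.007],[0,0,0.014]],
  [[0.116,0.087,-0.014],[0,0,0.028]],
  [[0.174,0.131,-0.022],[0,0,0.043]],
  [[0.232,0.174,-0.029],[0,0,0.057]],
  [[0.29,0.218,-0.036],[0,0,0.071]],
])

```text
clock: 0.93
position: [0.3669, 0.2027, 0.2465]
ee_rot: [0.0, 0.897, -0.443, -0.0]
contact_force: [1.1, 0.5, 0.1]
finger_gap: 0.0852
grip_force: 0.0
```

Emit:
apply_moves([
  [[0.066,0.03,-0.007],[0,0,0.014]],
  [[0.132,0.06,-0.014],[0,0,0.028]],
  [[0.199,0.089,-0.022],[0,0,0.043]],
  [[0.265,0.119,-0.029],[0,0,0.057]],
  [[0.331,0.149,-0.036],[0,0,0.071]],
])

```text
clock: 1.35
position: [0.4085, 0.0261, 0.2647]
ee_rot: [-0.0, 0.842, -0.54, -0.0]
contact_force: [0.7, -0.1, 0.4]
finger_gap: 0.0853
grip_force: 0.0
```

Emit:
apply_moves([
  [[0.071,0.015,-0.007],[0,0,0.014]],
  [[0.142,0.029,-0.014],[0,0,0.028]],
  [[0.213,0.044,-0.022],[0,0,0.043]],
  [[0.284,0.058,-0.029],[0,0,0.057]],
  [[0.355,0.073,-0.036],[0,0,0.071]],
])

```text
clock: 1.77
position: [0.4498, -0.1504, 0.2825]
ee_rot: [-0.0, 0.776, -0.63, -0.0]
contact_force: [0.3, 1.4, 0.1]
finger_gap: 0.0853
grip_force: 0.0
```

Emit:
apply_moves([
  [[0.073,-0.001,-0.007],[0,0,0.014]],
  [[0.145,-0.003,-0.014],[0,0,0.028]],
  [[0.218,-0.004,-0.022],[0,0,0.043]],
  [[0.29,-0.006,-0.029],[0,0,0.057]],
  [[0.363,-0.007,-0.036],[0,0,0.071]],
])

```text
clock: 2.18
position: [0.4909, -0.3271, 0.3001]
ee_rot: [-0.0, -0.701, 0.713, 0.001]
contact_force: [1.0, 0.8, -0.3]
finger_gap: 0.0851
grip_force: 0.0
```

Emit:
apply_moves([
  [[-0.002,-0.002,0.06],[0,0,0]],
  [[-0.004,-0.004,0.13],[0,0,0]],
  [[-0.004,-0.004,0.2],[0,0,0]],
  [[-0.004,-0.004,0.27],[0,0,0]],
  [[-0.004,-0.004,0.31],[0,0,0]],
])

```text
clock: 2.6
position: [0.4905, -0.3223, 0.1407]
ee_rot: [-0.001, -0.702, 0.713, 0.004]
contact_force: [1.2, 0.6, -0.6]
finger_gap: 0.0853
grip_force: 0.0
```

Emit:
apply_moves([
  [[0,0,0],[0,0,0]],
  [[0,0,0],[0,0,0]],
  [[0,0,0],[0,0,0]],
  [[0,0,0],[0,0,0]],
  [[0,0,0],[0,0,0]],
], claw=-1, newtons=110)

```text
clock: 3.02
position: [0.4944, -0.3242, 0.1483]
ee_rot: [0.001, -0.702, 0.712, -0.002]
contact_force: [-1.4, -2.4, 2.8]
finger_gap: 0.0356
grip_force: 111.4
```

Emit:
apply_moves([
  [[0,0,0],[0,0,0]],
  [[0,0,0],[0,0,0]],
  [[0,0,0],[0,0,0]],
  [[0,0,-0.01],[0,0,0]],
  [[0,0,-0.03],[0,0,0]],
])

```text
clock: 3.43
position: [0.4913, -0.3221, 0.1587]
ee_rot: [-0.0, -0.702, 0.713, 0.003]
contact_force: [-1.6, 0.6, -6.3]
finger_gap: 0.0358
grip_force: 110.4
```

```bash
python3 plan.py .493 -.325 .325 -90.4 1 .4704 -.0468 .325 -84.8 2 .4704 -.0468 .290 -84.8 1
python3 -c "
from h import *
w=capture('wrist');s=capture('scene')
cv2.imwrite('pics/g.png',np.hstack([w['frame'],s['frame']])[::1,:,::-1][:, :, :]) if 0 else cv2.imwrite('pics/g.png',cv2.resize(np.hstack([w['frame'],s['frame']])[:,:,::-1],(800,300)))"
```

```text
now [ 0.4913 -0.3221  0.1587] [-3.000e-04 -7.016e-01  7.125e-01  2.800e-03] F [-1.6  0.6 -6.3] gap 0.0358 t 3.4333
step 33mm [[0.005, -0.002, -0.333], [0.001, 0.001, -0.003]]
step 28mm [[-0.278, 0.025, 0.0], [0.0, 0.0, -0.016]]
step 28mm [[-0.279, 0.011, 0.0], [0.0, 0.0, -0.016]]
step 7mm [[0.0, 0.0, 0.07], [0.0, 0.0, 0.0]]
```

View pics/g.png

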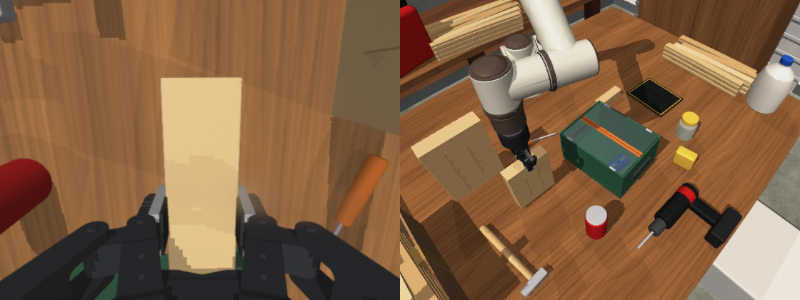

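The board is held: the wrist view shows it between the pads and the wrist carries about 6 N. Next I'll lift it and carry it over the bin.

Emit:
apply_moves([
  [[0,-0.001,-0.05],[0,0,0]],
  [[0,-0.002,-0.12],[0,0,0]],
  [[0.0,-0.002,-0.19],[0,0,0]],
  [[0.0,-0.002,-0.27],[0,0,0]],
  [[0.0,-0.002,-0.333],[0,0,0]],
])

```text
clock: 3.95
position: [0.4941, -0.3234, 0.3295]
ee_rot: [0.0, -0.702, 0.712, -0.001]
contact_force: [0.6, -1.2, -3.9]
finger_gap: 0.0359
grip_force: 112.0
```

Emit:
apply_moves([
  [[-0.04,0.004,0],[0,0,-0.003]],
  [[-0.09,0.009,0],[0,0,-0.006]],
  [[-0.15,0.014,0],[0,0,-0.01]],
  [[-0.21,0.02,0],[0,0,-0.013]],
  [[-0.278,0.025,0],[0,0,-0.016]],
])

```text
clock: 4.37
position: [0.4827, -0.1831, 0.326]
ee_rot: [0.0, 0.719, -0.695, -0.001]
contact_force: [0.7, 0.4, -4.4]
finger_gap: 0.0357
grip_force: 111.9
```

Emit:
apply_moves([
  [[-0.07,0.003,0],[0,0,-0.003]],
  [[-0.14,0.006,0],[0,0,-0.006]],
  [[-0.2,0.008,0],[0,0,-0.01]],
  [[-0.25,0.01,0],[0,0,-0.013]],
  [[-0.279,0.011,0],[0,0,-0.016]],
])

```text
clock: 4.78
position: [0.4721, -0.0425, 0.3264]
ee_rot: [-0.0, 0.738, -0.675, -0.001]
contact_force: [0.5, 0.0, -4.9]
finger_gap: 0.0355
grip_force: 111.9
```

```bash
python3 plan.py .4704 -.0468 .290 -84.8 1
python3 -c "
from h import *
import pickle
t=capture('top');s=capture('scene')
pickle.dump({'top':t,'scene':s},open('c1.pkl','wb'))
a=cv2.resize(t['frame'][130:340,190:370,::-1],None,fx=2.4,fy=2.4);b=cv2.resize(s['frame'][60:270,190:370,::-1],None,fx=2,fy=2.4);
cv2.imwrite('pics/ov.png',np.hstack([a[:504],b[:504]])[:,:800])"
```

```text
now [ 0.4721 -0.0425  0.3264] [-2.000e-04  7.378e-01 -6.750e-01 -9.000e-04] F [ 0.5  0.  -4.9] gap 0.0355 t 4.7833
step 7mm [[0.008, 0.004, 0.073], [0.0, 0.001, -0.001]]
```

View pics/ov.png

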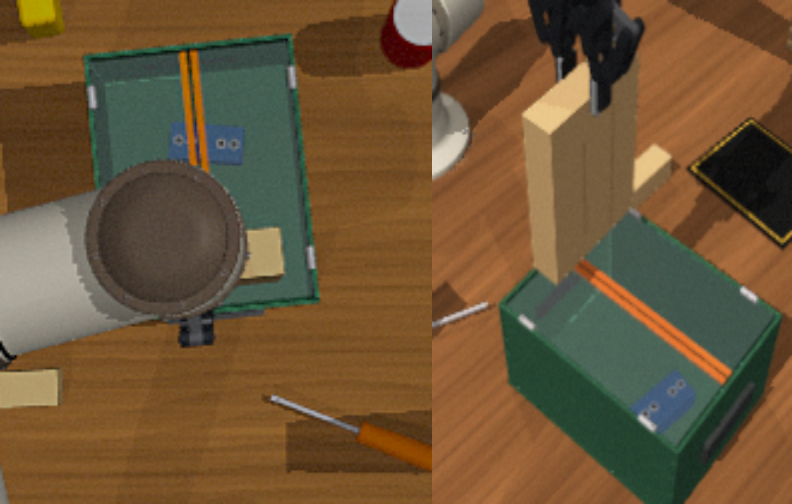

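The board hangs upright over the near third of the bin. Its right end is at about (306,235) in the top view, and its -y/+x bottom corner is at about (250,178) in the scene view.

Run:
```python
from h import *
import pickle
d=pickle.load(open("c1.pkl","rb"))
t=np.radians(5.2);ex=np.array([np.cos(t),np.sin(t)]);ey=np.array([-ex[1],ex[0]]);B=np.array([.560,-.0386])
for n,w in(("right end",onz(d["top"],[306.3,235],.371)),("top TR",onz(d["top"],[(277/2.4+190,228/2.4+130),(283/2.4+190,274/2.4+130)],.371)),("bot",onz(d["scene"],[(249.5,177.5)],.181)),("bot +y?",onz(d["scene"],[(290,120)],.181)),("tcp",np.array([[.4721,-.0425,0]]))):
    for v in w: print(n,v.round(3),"bin xy",((v[:2]-B)@ex).round(4),((v[:2]-B)@ey).round(4))
```

```text
right end [ 0.476 -0.111  0.371] bin xy -0.0905 -0.065
top TR [ 0.495 -0.11   0.371] bin xy -0.0713 -0.0652
top TR [ 0.458 -0.114  0.371] bin xy -0.1081 -0.0662
bot [ 0.489 -0.112  0.181] bin xy -0.0774 -0.0664
bot +y? [0.416 0.098 0.181] bin xy -0.131 0.1495
tcp [ 0.472 -0.042  0.   ] bin xy -0.0879 0.0041
```

Emit:
apply_moves([
  [[0.003,0.0,0.01],[0,0,0]],
  [[0.006,0.0,0.03],[0,0,0]],
  [[0.009,0.0,0.05],[0,0,0]],
  [[0.009,0.0,0.07],[0,0,0]],
  [[0.009,0.0,0.08],[0,0,0]],
])

```text
clock: 5.3
position: [0.4724, -0.0504, 0.2847]
ee_rot: [0.001, 0.736, -0.677, -0.001]
contact_force: [-1.6, 0.7, 0.3]
finger_gap: 0.0362
grip_force: 112.5
```

Emit:
apply_moves([
  [[0,0,0.02],[0,0,0]],
  [[0,0,0.04],[0,0,0]],
  [[0,0,0.06],[0,0,0]],
  [[0,0,0.08],[0,0,0]],
  [[0,0,0.1],[0,0,0]],
])

```text
clock: 5.72
position: [0.4748, -0.0493, 0.237]
ee_rot: [-0.002, 0.737, -0.676, 0.001]
contact_force: [0.1, 0.5, 2.2]
finger_gap: 0.0358
grip_force: 112.8
```

```bash
python3 plan.py .4698 -.0470 .151 -84.8 1
```

```text
now [ 0.4748 -0.0493  0.237 ] [-0.0017  0.737  -0.6758  0.0013] F [0.1 0.5 2.2] gap 0.0358 t 5.7167
step 17mm [[-0.005, 0.01, 0.172], [-0.001, 0.0, -0.001]]
```

Emit:
apply_moves([
  [[0,0,0.024],[0,0,0]],
  [[0,0.002,0.048],[0,0,0]],
  [[0,0.002,0.072],[0,0,0]],
  [[0,0.004,0.096],[0,0,0]],
  [[0,0.004,0.12],[0,0,0]],
])

```text
clock: 6.13
position: [0.4708, -0.0495, 0.1749]
ee_rot: [0.0, 0.737, -0.676, -0.001]
contact_force: [0.8, 0.1, -3.2]
finger_gap: 0.0358
grip_force: 112.2
```

Emit:
apply_moves([
  [[0,0,0.015],[0,0,0]],
  [[0,0,0.03],[0,0,0]],
  [[0,0,0.038],[0,0,0]],
  [[0,0,0.044],[0,0,0]],
  [[0,0,0.048],[0,0,0]],
])

```text
clock: 6.55
position: [0.4713, -0.0497, 0.1535]
ee_rot: [0.0, 0.737, -0.676, -0.0]
contact_force: [-5.2, 3.8, 12.2]
finger_gap: 0.0362
grip_force: 114.0
```

```bash
python3 plan.py .4698 -.0470 .151 -84.8 1
python3 -c "
from h import *
s=capture('scene')
save(s,'in') if 0 else cv2.imwrite('pics/in.png',cv2.resize(s['frame'][60:270,190:390,::-1],None,fx=2.5,fy=2.5))"
```

```text
now [ 0.4713 -0.0497  0.1535] [ 5.000e-04  7.371e-01 -6.758e-01 -2.000e-04] F [-5.2  3.8 12.2] gap 0.0362 t 6.55
step 1mm [[-0.006, 0.003, 0.005], [0.0, -0.0, -0.001]]
```

View pics/in.png

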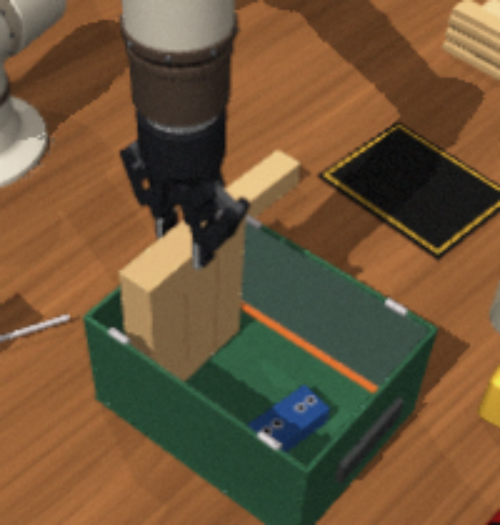

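The board is on the floor (12 N up) with both flaps swung down beside it. I'll open the fingers, retreat and check.

Emit:
apply_moves([
  [[0,0,-0.001],[0,0,0]],
  [[0,0,-0.002],[0,0,0]],
  [[0,0,-0.002],[0,0,0]],
  [[0,0,-0.002],[0,0,0]],
  [[0,0,-0.002],[0,0,0]],
], claw=0.45)

```text
clock: 7.02
position: [0.4718, -0.0497, 0.1544]
ee_rot: [-0.0, 0.737, -0.676, 0.0]
contact_force: [-0.3, -0.3, -0.2]
finger_gap: 0.0616
grip_force: 0.0
```

Emit:
apply_moves([
  [[0,0,-0.01],[0,0,0]],
  [[0,0,-0.04],[0,0,0]],
  [[0,0,-0.1],[0,0,0]],
  [[0,0,-0.16],[0,0,0]],
  [[0,0,-0.23],[0,0,0]],
])

```text
clock: 7.43
position: [0.4706, -0.0499, 0.2698]
ee_rot: [0.001, 0.737, -0.676, -0.001]
contact_force: [1.1, -0.2, -0.1]
finger_gap: 0.0621
grip_force: 0.0
```

Emit:
apply_moves([
  [[0,-0.05,-0.02],[0,0,0.004]],
  [[0,-0.1,-0.02],[0,0,0.01]],
  [[0,-0.15,-0.02],[0,0,0.02]],
  [[0,-0.2,-0.02],[0,0,0.03]],
  [[0,-0.25,-0.02],[0,0,0.04]],
])

```text
clock: 7.85
position: [0.5971, -0.0389, 0.2796]
ee_rot: [0.0, -0.692, 0.721, -0.0]
contact_force: [-0.5, -0.3, 0.1]
finger_gap: 0.0621
grip_force: 0.0
```

```bash
python3 plan.py .608 -.0403 .28 -94.5 1
python3 -c "
from h import *
import pickle
s=capture('scene');w=capture('wrist');pickle.dump({'scene':s,'wrist':w},open('c2.pkl','wb'))
cv2.imwrite('pics/rel.png',np.hstack([cv2.resize(s['frame'][60:270,190:390,::-1],(400,420)),cv2.resize(w['frame'][:,:,::-1],(400,300),).copy() if 0 else cv2.copyMakeBorder(cv2.resize(w['frame'][:,:,::-1],(400,300)),0,120,0,0,cv2.BORDER_CONSTANT)]))"
```

```text
now [ 0.5971 -0.0389  0.2796] [ 3.000e-04 -6.925e-01  7.214e-01 -2.000e-04] F [-0.5 -0.3  0.1] gap 0.0621 t 7.85
step 2mm [[0.002, -0.022, -0.001], [-0.0, 0.0, 0.012]]
```

View pics/rel.png

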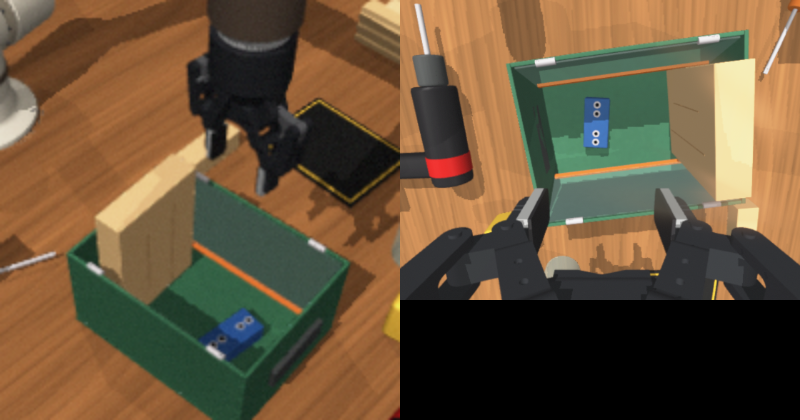

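The board stands upright with both flaps open. The jig shows at about (597,125) in the composite, so I'll relocate it by colour in the wrist and scene views.

Run:
```python
from h import *
import pickle
d=pickle.load(open("c2.pkl","rb"));t=pickle.load(open("c0.pkl","rb"))
c=d["wrist"];im=c["frame"];h=cv2.cvtColor(im,cv2.COLOR_RGB2HSV)
m=cv2.inRange(h,(100,100,40),(125,255,255));m[:, :230]=0;m[:,330:]=0;m[250:]=0
m=cv2.morphologyEx(m,cv2.MORPH_CLOSE,np.ones((15,15)))
n,l,st,ce=cv2.connectedComponentsWithStats(m);i=1+np.argmax(st[1:,4]);print(st[i])
p=(np.argwhere(l==i)[:,::-1]).astype(np.float32);
w=onz(c,p,.033)[:,:2].astype(np.float32);r=cv2.minAreaRect(w);print("wrist top z",r,cv2.boxPoints(r).round(3).tolist())
w=onz(c,p,.005)[:,:2].astype(np.float32);print(cv2.minAreaRect(w))
```

```text
[ 257  136   37   71 2432]
wrist top z ((0.6099529266357422, -0.041304320096969604), (0.08130096644163132, 0.04004429653286934), 85.01063537597656) [[0.5860000252723694, -0.07999999821186066], [0.6259999871253967, -0.08399999886751175], [0.6330000162124634, -0.003000000026077032], [0.593999981880188, 0.0010000000474974513]]
((0.6107956767082214, -0.0366632416844368), (0.08684829622507095, 0.04277660697698593), 85.01048278808594)
```

Emit:
apply_moves([
  [[0.004,-0.01,0.02],[0,0,0.006]],
  [[0.004,-0.024,0.06],[0,0,0.015]],
  [[0.004,-0.024,0.12],[0,0,0.015]],
  [[0.004,-0.024,0.18],[0,0,0.015]],
  [[0.004,-0.024,0.22],[0,0,0.015]],
])

```text
clock: 8.37
position: [0.6056, -0.0417, 0.166]
ee_rot: [-0.001, -0.675, 0.737, 0.001]
contact_force: [0.1, -0.1, 0.3]
finger_gap: 0.0619
grip_force: 0.0
```

Emit:
apply_moves([
  [[0,0,0.04],[0,0,0]],
  [[0,0,0.08],[0,0,0]],
  [[0,0,0.12],[0,0,0]],
  [[0,0,0.16],[0,0,0]],
  [[0,0,0.2],[0,0,0]],
])

```text
clock: 8.78
position: [0.607, -0.0417, 0.0683]
ee_rot: [0.0, -0.676, 0.737, -0.0]
contact_force: [0.7, -0.4, 0.7]
finger_gap: 0.0622
grip_force: 0.0
```

Emit:
apply_moves([
  [[0,0,0],[0,0,0]],
  [[0,0,0],[0,0,0]],
  [[0,0,0],[0,0,0]],
])

```text
clock: 9.03
position: [0.6085, -0.0416, 0.0704]
ee_rot: [0.001, -0.676, 0.737, -0.001]
contact_force: [0.9, 0.8, 0.6]
finger_gap: 0.0619
grip_force: 0.0
```

```bash
python3 plan.py .609 -.041 .010 -95 1
```

```text
now [ 0.6085 -0.0416  0.0704] [ 7.000e-04 -6.760e-01  7.369e-01 -8.000e-04] F [0.9 0.8 0.6] gap 0.0619 t 9.0333
step 12mm [[-0.001, -0.001, 0.121], [-0.001, -0.0, 0.0]]
```

Emit:
apply_moves([
  [[0,0,0.03],[0,0,0]],
  [[0,0,0.06],[0,0,0]],
  [[0,0,0.09],[0,0,0]],
  [[0,0,0.11],[0,0,0]],
  [[0,0,0.117],[0,0,0]],
])

```text
clock: 9.45
position: [0.6077, -0.0415, 0.0103]
ee_rot: [-0.0, -0.676, 0.737, 0.0]
contact_force: [-0.3, 0.5, 0.2]
finger_gap: 0.0619
grip_force: 0.0
```

Emit:
apply_moves([
  [[0,0,0],[0,0,0]],
  [[0,0,0],[0,0,0]],
  [[0,0,0],[0,0,0]],
  [[0,0,0],[0,0,0]],
  [[0,0,0],[0,0,0]],
], claw=-1, newtons=70)

```text
clock: 9.87
position: [0.6085, -0.0414, 0.0124]
ee_rot: [0.001, -0.676, 0.737, -0.001]
contact_force: [-2.2, 0.3, 2.7]
finger_gap: 0.0014
grip_force: 1.4
```

Emit:
apply_moves([
  [[0,0,0],[0,0,0]],
  [[0,0,0],[0,0,0]],
  [[0,0,0],[0,0,0]],
  [[0,0,-0.01],[0,0,0]],
  [[0,0,-0.03],[0,0,0]],
])

```text
clock: 10.28
position: [0.6072, -0.0415, 0.0251]
ee_rot: [-0.001, -0.676, 0.737, 0.001]
contact_force: [-0.1, 0.6, 0.1]
finger_gap: 0.0002
grip_force: 0.0
```

```bash
python3 plan.py .609 -.041 .26 -95 2 .473 .356 .26 -95 3 .473 .356 .020 -95 2
```

```text
now [ 0.6072 -0.0415  0.0251] [-6.000e-04 -6.757e-01  7.371e-01  6.000e-04] F [-0.1  0.6  0.1] gap 0.0002 t 10.2833
step 23mm [[-0.001, -0.001, -0.235], [0.0, -0.0, 0.0]]
step 23mm [[-0.001, -0.002, -0.235], [0.0, -0.0, 0.0]]
step 28mm [[-0.256, 0.113, 0.0], [0.0, 0.0, 0.0]]
step 28mm [[-0.256, 0.113, 0.0], [0.0, 0.0, 0.0]]
step 28mm [[-0.256, 0.113, 0.0], [0.0, 0.0, 0.0]]
step 24mm [[0.0, 0.0, 0.24], [0.0, 0.0, 0.0]]
step 24mm [[0.0, 0.0, 0.24], [0.0, 0.0, 0.0]]
```

The fingers shut on nothing (gap 0). I'll back up and look before trying again.

Emit:
apply_moves([
  [[0,0,-0.04],[0,0,0]],
  [[0,0,-0.12],[0,0,0]],
  [[0,0,-0.2],[0,0,0]],
  [[0,0,-0.28],[0,0,0]],
  [[0,0,-0.36],[0,0,0]],
])

```text
clock: 10.7
position: [0.6077, -0.0415, 0.2085]
ee_rot: [0.001, -0.676, 0.737, -0.0]
contact_force: [0.8, 0.2, -0.4]
finger_gap: -0.0001
grip_force: 0.0
```

```bash
python3 -c "
from h import *
import pickle
s=capture('scene');w=capture('wrist');t=capture('top');pickle.dump({'scene':s,'wrist':w,'top':t},open('c3.pkl','wb'))
cv2.imwrite('pics/miss.png',np.hstack([cv2.resize(s['frame'][100:310,190:390,::-1],(400,420)),cv2.copyMakeBorder(cv2.resize(w['frame'][:,:,::-1],(400,300)),0,120,0,0,cv2.BORDER_CONSTANT)]))
from h import sense
print(sense()['position'])"
```

```text
[ 0.61029095 -0.04118426  0.2110836 ]
```

View pics/miss.png

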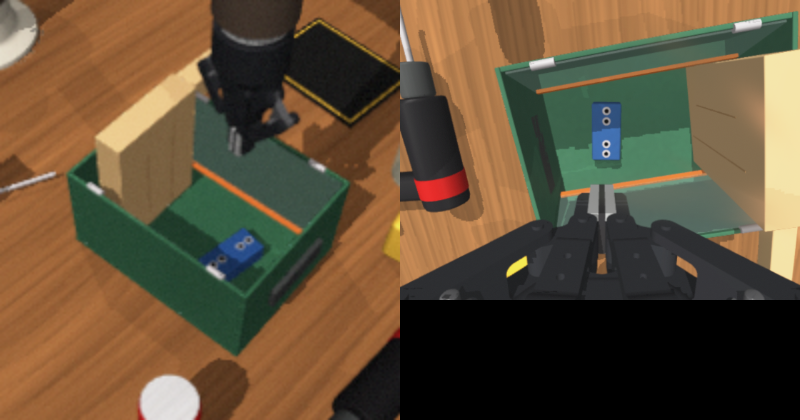

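```bash
cat > jl.py <<'E'
from h import *
import pickle,sys
def loc(c,n,z=.033):
    im=c["frame"];h=cv2.cvtColor(im,cv2.COLOR_RGB2HSV)
    m=cv2.inRange(h,(103,110,60),(122,255,255))
    m=cv2.morphologyEx(m,cv2.MORPH_CLOSE,np.ones((9,9)))
    k,l,st,ce=cv2.connectedComponentsWithStats(m)
    for i in range(1,k):
        if st[i,4]<150: continue
        p=(np.argwhere(l==i)[:,::-1]).astype(np.float32);w=onz(c,p,z)[:,:2].astype(np.float32);r=cv2.minAreaRect(w)
        if np.hypot(r[0][0]-.6,r[0][1]+.04)<.15: print(n,st[i].tolist(),[np.round(v,4) for v in r])
for f in sys.argv[1:]:
    for n,c in pickle.load(open(f,"rb")).items():
        loc(c,f+n)
        print("  reproj of (.609,-.041,.033)",proj(c,[.609,-.041,.033]).round(1))
E
python3 jl.py c0.pkl c2.pkl c3.pkl
```

```text
c0.pklscene [290, 215, 31, 24, 345] [array([ 0.6148, -0.0405]), array([0.0749, 0.0458]), np.float64(84.7486)]
  reproj of (.609,-.041,.033) [[304.6 226.2]]
c0.pkltop [260, 181, 32, 17, 442] [array([ 0.6086, -0.0396]), array([0.0786, 0.0393]), np.float64(84.9037)]
  reproj of (.609,-.041,.033) [[276.1 189.1]]
c2.pklscene [290, 214, 32, 27, 432] [array([ 0.6148, -0.0393]), array([0.077 , 0.0488]), np.float64(85.5341)]
  reproj of (.609,-.041,.033) [[304.6 226.2]]
c2.pklwrist [257, 136, 37, 71, 2392] [array([ 0.61  , -0.0413]), array([0.0808, 0.0398]), np.float64(85.4651)]
  reproj of (.609,-.041,.033) [[275.3 172.3]]
c3.pklscene [290, 214, 32, 27, 434] [array([ 0.6148, -0.0392]), array([0.0772, 0.0488]), np.float64(85.5341)]
  reproj of (.609,-.041,.033) [[304.6 226.2]]
c3.pklwrist [269, 143, 40, 81, 2865] [array([ 0.6098, -0.0416]), array([0.0807, 0.0395]), np.float64(85.2242)]
  reproj of (.609,-.041,.033) [[289.4 184.7]]
c3.pkltop [275, 183, 17, 15, 214] [array([ 0.6075, -0.0591]), array([0.0394, 0.038 ]), np.float64(84.3241)]
  reproj of (.609,-.041,.033) [[276.1 189.1]]
```

The jig hasn't moved, and all the cameras agree on (0.609,-0.041). The half-open pads must have ridden over its top edge. I'll retry about 8 mm lower, with the closing target limited so the tips can't drive into the floor.

Emit:
apply_moves([
  [[0,0,0.02],[0,0,0]],
  [[0,0,0.08],[0,0,0]],
  [[0,0,0.15],[0,0,0]],
  [[0,0,0.22],[0,0,0]],
  [[0,0,0.28],[0,0,0]],
], claw=0.45)

```text
clock: 11.27
position: [0.6051, -0.0417, 0.061]
ee_rot: [-0.002, -0.676, 0.737, 0.002]
contact_force: [0.4, 1.1, -0.2]
finger_gap: 0.0604
grip_force: 0.0
```

Emit:
apply_moves([
  [[0,0,0.03],[0,0,0]],
  [[0,0,0.06],[0,0,0]],
  [[0,0,0.08],[0,0,0]],
  [[0,0,0.1],[0,0,0]],
  [[0,0,0.11],[0,0,0]],
])

```text
clock: 11.68
position: [0.6065, -0.0416, 0.0082]
ee_rot: [-0.001, -0.676, 0.737, 0.001]
contact_force: [-0.3, 0.3, -0.1]
finger_gap: 0.0621
grip_force: 0.0
```

Emit:
apply_moves([
  [[0,0,0.004],[0,0,0]],
  [[0,0,0.008],[0,0,0]],
  [[0,0,0.01],[0,0,0]],
  [[0,0,0.01],[0,0,0]],
  [[0,0,0.01],[0,0,0]],
])

```text
clock: 12.1
position: [0.6083, -0.0413, 0.0062]
ee_rot: [0.001, -0.676, 0.737, -0.0]
contact_force: [0.5, -1.0, 0.9]
finger_gap: 0.0617
grip_force: 0.0
```

```bash
python3 plan.py .6095 -.041 .004 -95 1
```

```text
now [ 0.6083 -0.0413  0.0062] [ 6.000e-04 -6.759e-01  7.370e-01 -4.000e-04] F [ 0.5 -1.   0.9] gap 0.0617 t 12.1
step 1mm [[-0.001, -0.002, 0.005], [-0.0, 0.0, 0.0]]
```

Emit:
apply_moves([
  [[0,0,0.002],[0,0,0]],
  [[0,0,0.003],[0,0,0]],
  [[0,0,0.003],[0,0,0]],
  [[0,0,0.003],[0,0,0]],
], claw=-0.4, newtons=50)

```text
clock: 12.43
position: [0.6093, -0.0413, 0.0052]
ee_rot: [0.001, -0.676, 0.737, -0.001]
contact_force: [0.5, 0.3, 3.9]
finger_gap: 0.0385
grip_force: 50.5
```

Emit:
apply_moves([
  [[0,0,0],[0,0,0]],
  [[0,0,0],[0,0,0]],
  [[0,0,0],[0,0,0]],
])

```text
clock: 12.68
position: [0.6093, -0.0413, 0.0052]
ee_rot: [0.001, -0.676, 0.737, -0.001]
contact_force: [1.8, 0.6, 7.0]
finger_gap: 0.0383
grip_force: 50.6
```

Gripped: 38 mm gap, 50 N. Now a gentle lift.

Emit:
apply_moves([
  [[0,0,-0.005],[0,0,0]],
  [[0,0,-0.015],[0,0,0]],
  [[0,0,-0.03],[0,0,0]],
  [[0,0,-0.045],[0,0,0]],
  [[0,0,-0.06],[0,0,0]],
], newtons=70)

```text
clock: 13.1
position: [0.6073, -0.0415, 0.0341]
ee_rot: [-0.001, -0.676, 0.737, 0.0]
contact_force: [-0.2, -1.1, -4.3]
finger_gap: 0.0374
grip_force: 70.7
```

```bash
python3 plan.py .609 -.041 .26 -95 2 .473 .356 .26 -95 3 .473 .356 .020 -95 2
```

```text
now [ 0.6073 -0.0415  0.0341] [-6.000e-04 -6.758e-01  7.371e-01  4.000e-04] F [-0.2 -1.1 -4.3] gap 0.0374 t 13.1
step 23mm [[-0.001, -0.001, -0.226], [0.0, -0.0, 0.0]]
step 23mm [[-0.001, -0.001, -0.226], [0.0, -0.0, 0.0]]
step 28mm [[-0.256, 0.113, 0.0], [0.0, 0.0, 0.0]]
step 28mm [[-0.256, 0.113, 0.0], [0.0, 0.0, 0.0]]
step 28mm [[-0.256, 0.113, 0.0], [0.0, 0.0, 0.0]]
step 24mm [[0.0, 0.0, 0.24], [0.0, 0.0, 0.0]]
step 24mm [[0.0, 0.0, 0.24], [0.0, 0.0, 0.0]]
```

Emit:
apply_moves([
  [[0,0,-0.03],[0,0,0]],
  [[0,0,-0.07],[0,0,0]],
  [[0,0,-0.12],[0,0,0]],
  [[0,0,-0.17],[0,0,0]],
  [[0,0,-0.226],[0,0,0]],
])

```text
clock: 13.52
position: [0.6068, -0.0414, 0.1478]
ee_rot: [-0.001, -0.676, 0.737, 0.001]
contact_force: [0.4, 0.6, -4.7]
finger_gap: 0.0373
grip_force: 71.0
```

Emit:
apply_moves([
  [[0,0,-0.05],[0,0,0]],
  [[0,0,-0.1],[0,0,0]],
  [[0,0,-0.15],[0,0,0]],
  [[0,0,-0.2],[0,0,0]],
  [[0,0,-0.226],[0,0,0]],
])

```text
clock: 13.93
position: [0.6085, -0.0416, 0.2643]
ee_rot: [0.002, -0.676, 0.737, -0.002]
contact_force: [-0.8, -0.3, -4.5]
finger_gap: 0.0374
grip_force: 71.1
```

Emit:
apply_moves([
  [[-0.03,0.013,0],[0,0,0]],
  [[-0.08,0.035,0],[0,0,0]],
  [[-0.13,0.058,0],[0,0,0]],
  [[-0.19,0.084,0],[0,0,0]],
  [[-0.256,0.113,0],[0,0,0]],
])

```text
clock: 14.35
position: [0.5615, 0.0914, 0.2601]
ee_rot: [-0.0, -0.675, 0.738, 0.0]
contact_force: [0.6, 1.0, -4.5]
finger_gap: 0.0374
grip_force: 71.0
```

Emit:
apply_moves([
  [[-0.051,0.023,0],[0,0,0]],
  [[-0.102,0.045,0],[0,0,0]],
  [[-0.154,0.068,0],[0,0,0]],
  [[-0.205,0.09,0],[0,0,0]],
  [[-0.256,0.113,0],[0,0,0]],
])

```text
clock: 14.77
position: [0.5161, 0.2243, 0.2603]
ee_rot: [-0.0, -0.676, 0.737, 0.0]
contact_force: [0.5, 0.5, -5.1]
finger_gap: 0.0374
grip_force: 71.0
```

Emit:
apply_moves([
  [[-0.06,0.026,0],[0,0,0]],
  [[-0.12,0.053,0],[0,0,0]],
  [[-0.18,0.079,0],[0,0,0]],
  [[-0.23,0.1,0],[0,0,0]],
  [[-0.256,0.113,0],[0,0,0]],
])

```text
clock: 15.18
position: [0.4707, 0.3583, 0.2599]
ee_rot: [0.0, -0.677, 0.736, 0.001]
contact_force: [0.7, -0.4, -5.0]
finger_gap: 0.0376
grip_force: 71.0
```

```bash
python3 plan.py .473 .356 .020 -95 2
```

```text
now [0.4707 0.3583 0.2599] [ 0.000e+00 -6.767e-01  7.363e-01  5.000e-04] F [ 0.7 -0.4 -5. ] gap 0.0376 t 15.1833
step 24mm [[0.002, -0.003, 0.24], [0.0, 0.0, 0.0]]
step 24mm [[0.002, -0.003, 0.24], [0.0, 0.0, 0.0]]
```

Emit:
apply_moves([
  [[0.001,-0.002,0.03],[0,0,0]],
  [[0.002,-0.003,0.08],[0,0,0]],
  [[0.002,-0.003,0.14],[0,0,0]],
  [[0.002,-0.003,0.2],[0,0,0]],
  [[0.002,-0.003,0.25],[0,0,0]],
])

```text
clock: 15.6
position: [0.4726, 0.3535, 0.1333]
ee_rot: [-0.001, -0.676, 0.737, 0.0]
contact_force: [1.3, 1.1, -6.0]
finger_gap: 0.0373
grip_force: 71.0
```

Emit:
apply_moves([
  [[0,0,0.05],[0,0,0]],
  [[0,0,0.1],[0,0,0]],
  [[0,0,0.15],[0,0,0]],
  [[0,0,0.19],[0,0,0]],
  [[0,0,0.22],[0,0,0]],
])

```text
clock: 16.02
position: [0.4728, 0.3533, 0.0232]
ee_rot: [-0.002, -0.676, 0.737, -0.0]
contact_force: [-0.0, 0.2, -5.3]
finger_gap: 0.0375
grip_force: 71.0
```

Emit:
apply_moves([
  [[0,0,0.006],[0,0,0]],
  [[0,0,0.012],[0,0,0]],
  [[0,0,0.018],[0,0,0]],
  [[0,0,0.022],[0,0,0]],
  [[0,0,0.022],[0,0,0]],
])

```text
clock: 16.43
position: [0.4739, 0.355, 0.0147]
ee_rot: [0.001, -0.676, 0.737, 0.0]
contact_force: [-0.3, 0.0, -4.9]
finger_gap: 0.0372
grip_force: 71.3
```

Emit:
apply_moves([
  [[0,0,0.004],[0,0,0]],
  [[0,0,0.008],[0,0,0]],
  [[0,0,0.011],[0,0,0]],
  [[0,0,0.013],[0,0,0]],
  [[0,0,0.013],[0,0,0]],
])

```text
clock: 16.85
position: [0.4735, 0.3545, 0.0073]
ee_rot: [-0.0, -0.676, 0.737, -0.0]
contact_force: [-1.3, -0.1, -4.9]
finger_gap: 0.0373
grip_force: 71.3
```

Emit:
apply_moves([
  [[0,0,0.002],[0,0,0]],
  [[0,0,0.003],[0,0,0]],
  [[0,0,0.004],[0,0,0]],
  [[0,0,0.004],[0,0,0]],
])

```text
clock: 17.18
position: [0.4736, 0.3547, 0.0055]
ee_rot: [-0.0, -0.676, 0.737, -0.0]
contact_force: [-0.0, 0.4, -4.4]
finger_gap: 0.0374
grip_force: 71.3
```

Emit:
apply_moves([
  [[0,0,0.001],[0,0,0]],
  [[0,0,0.002],[0,0,0]],
  [[0,0,0.003],[0,0,0]],
  [[0,0,0.003],[0,0,0]],
])

```text
clock: 17.52
position: [0.4737, 0.3547, 0.0054]
ee_rot: [0.0, -0.676, 0.737, -0.0]
contact_force: [-3.4, -2.4, 4.3]
finger_gap: 0.0373
grip_force: 72.4
```

Contact on the mat: the load went from -4.4 to +4.3 N. Release and back away.

Emit:
apply_moves([
  [[0,0,0],[0,0,0]],
  [[0,0,0],[0,0,0]],
  [[0,0,0],[0,0,0]],
  [[0,0,-0.002],[0,0,0]],
  [[0,0,-0.004],[0,0,0]],
], claw=0.5)

```text
clock: 17.93
position: [0.4739, 0.3549, 0.0061]
ee_rot: [0.0, -0.676, 0.737, -0.0]
contact_force: [0.1, 0.5, 0.2]
finger_gap: 0.0643
grip_force: 0.0
```

Emit:
apply_moves([
  [[0,0,-0.01],[0,0,0]],
  [[0,0,-0.04],[0,0,0]],
  [[0,0,-0.1],[0,0,0]],
  [[0,0,-0.17],[0,0,0]],
  [[0,0,-0.25],[0,0,0]],
])

```text
clock: 18.35
position: [0.4728, 0.3538, 0.1314]
ee_rot: [-0.002, -0.676, 0.737, -0.0]
contact_force: [0.6, 0.8, 0.1]
finger_gap: 0.0641
grip_force: 0.0
```

Emit:
apply_moves([
  [[-0.03,0.03,-0.08],[0,0,0]],
  [[-0.08,0.07,-0.14],[0,0,0]],
  [[-0.14,0.1,-0.2],[0,0,0]],
  [[-0.2,0.13,-0.2],[0,0,0]],
  [[-0.25,0.16,-0.2],[0,0,0]],
])

```text
clock: 18.77
position: [0.4048, 0.4895, 0.2356]
ee_rot: [0.004, -0.676, 0.737, 0.001]
contact_force: [0.1, 0.1, -0.8]
finger_gap: 0.0638
grip_force: 0.0
```

```bash
python3 -c "
from h import *
s=capture('scene');t=capture('top')
print(proj(t,[.473,.356,.005]),proj(s,[.473,.356,.005]))
h=cv2.cvtColor(s['frame'],cv2.COLOR_RGB2HSV);m=cv2.morphologyEx(cv2.inRange(h,(103,110,60),(122,255,255)),5 if 0 else cv2.MORPH_CLOSE,np.ones((9,9)))
k,l,st,ce=cv2.connectedComponentsWithStats(m)
for i in range(1,k):
  if st[i,4]>100:
    p=np.argwhere(l==i)[:,::-1].astype(np.float32);print(cv2.minAreaRect(onz(s,p,.033)[:,:2].astype(np.float32)))
cv2.imwrite('pics/end.png',np.hstack([cv2.resize(s['frame'][70:280,200:420,::-1],(440,420)),cv2.resize(t['frame'][130:330,80:250,::-1],(357,420))]))"
```

```text
[[126.20250573 243.32623469]] [[356.56761232 133.64089584]]
((0.8038609623908997, 1.060424566268921), (0.0625605657696724, 0.10903970897197723), 1.5064020156860352)
((0.4799073338508606, 0.343711793422699), (0.10086451470851898, 0.05607253313064575), 84.28453063964844)
```

View pics/end.png

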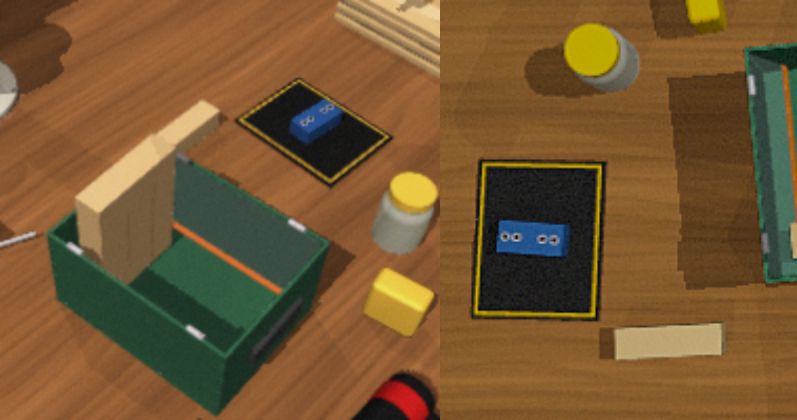

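The guide lies flat, bushings up, centred on the mat at about (533,238) in the picture. The board still props both flaps open, and the gripper is clear. Handing in.

```bash
python3 -c "
from station import hand_in
print(hand_in())"
```

```text
the job is handed in; nothing more can be done
None
```

The job is handed in, though no verdict came back: in the last pictures the board stands in the bin propping both flaps open, and the drill guide lies flat, bushings up, in the middle of the mat (the first grasp closed over the guide without moving it; the second held).

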